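# Snap open the wide menu easel on the kiosk counter

## Task

The kiosk is about to open. Two folding menu easels lie flat on the counter: raise the hinged leaf of the wider one until it snaps over and stands fully open by itself, ready for the menu board. Leave the narrower easel folded flat.

Things in the scene. Friction and masses are not known exactly. Their poses are not given: they have to be found in the camera images.
- wide_easel: Wider easel: dark steel base 152 deep (x) by 170 mm wide (y), fixed to the counter, wooden leaf 6 mm thick folded on it (top at z 23 mm). Origin: centre of the base on the counter; x points to the hinge side, away from the robot give or take the yaw; z up. The hinge axis runs along y at x +55, z 20 mm. Ledge 25 mm high along the front edge, x -71 mm.
- wide_tab (a point): Centre of the round top (radius 13 mm, axis along y) of the steel grip tab on the wide leaf's middle near its free edge: 12 mm thick along y, 26 mm long. Folded, it is at x -45, y 0, z 52 mm of wide_easel, tab top at z 65. It turns with the leaf; pinched on its flat y faces it pivots between the fingers. Leaf at angle a: -100cos a +32sin a mm along x from the hinge, 100sin a +32cos a above it.
- wide_leaf (a joint): Angle of the wide easel's leaf, rad: 0 folded flat, 1.83 (105 degrees) fully open against its stop. The free edge near the robot rises and swings over toward the easel's +x. A spring holds it at both ends: let go below about 1.0 rad it snaps shut, above about 1.2 rad it snaps open by itself. Lifting at the tab takes about 4 N.
- narrow_leaf (a joint): Angle of the leaf of the narrower easel, rad: 0 folded flat (as it must stay), 1.83 fully open. That easel is of the same build, depth and tab as the wide one but its base is only 95 mm wide; it is fixed on the other side of the counter's middle from the wide one.

How it is judged (in metres and radians):
At the end, for the whole second after the job is handed in: The wide easel's leaf stands open within 10 degrees of its stop (above 1.66 rad) and at rest; the narrow easel's leaf lies folded within 10 degrees of flat (below 0.17 rad) (value of joint wide_leaf above 1.66 rad and velocity of joint wide_leaf between -0.1 and 0.1 rad/s and value of joint narrow_leaf below 0.17 rad); the robot touches nothing.
It fails at once if the narrow easel's leaf is raised past the middle (over 0.8 rad) (value of joint narrow_leaf above 0.8 rad).
It also fails if it takes over 32 s, if anything falls off the work surface, if the arm or the gripper's body presses on something with over 40 N, if the wrist force passes 120 N, or if a joint passes its speed limit or range.

## Robot

A 6-joint arm with a two-finger parallel gripper is mounted at the origin on a cart in front of the work surface, level with it; the furniture and walls round the work are solid. World frame = base frame: x ahead of the robot, y to its left, z up, the work surface at z = 0. Lengths are in mm, angles in rad, forces in N, time in s.
With the tool pointing down it reaches from about 350 to 875 mm from the base axis. Payload 4.2 kg.
Tool frame: the origin (TCP) lies midway between the tips of the shut fingers; the grasp point (between the pads) lies 19 mm behind it (tcp_to_grasp is the distance from the TCP to the grasp point, in mm); z points along the fingers, y is the line along which they close (so a half turn about z gives the same grasp; the last joint's range is limited). The gripper opens to 85 mm and grips with 20 to 120 N. Pads are 22 mm wide; open, the fingers measure 114 mm over their backs; the gripper's body (76 mm by 85 mm) begins 54 mm behind the grasp point. The pads swing forward as they close: fully open they stand 13 mm farther back than shut.
Start: joints at [-1.042, 0.385, 0.008, 0, -1.194, -0.259], TCP at [166.603, -602.364, 201.912] pointing down, gripper open.
Joint ranges: [-3.14, 3.14], [-1.21, 2.06], [-1.07, 1.41], [-3.16, 2.05], [-2.99, -0.16], [-3.1, 3.1]. Speed limits (rad/s): [2.79, 2.79, 3.14, 3.14, 3.14, 3.14].

## Interface

Orientations are given as a unit quaternion [x, y, z, w].
In Python, from bench import read_state, get_image, job_done, tcp_to_grasp gives the robot as it stands.
- The arm moves only by the tool jog_arm, never from a script. Its argument "plan" is a list of rows, each a list of 3 entries, a list of its own where there are three numbers: the finger opening in mm, from 0 to 85.4, then the shift along the tool's x, y, z as a fraction of full scale, then the turn, a rotation vector about the tool's x, y, z as a fraction of full scale. A call has 1 to 10 rows; each row is the pose to reach, as a shift and turn from the pose commanded when the call began, along the tool's axes at that moment; what a row does not reach only later rows make up. Full scale, the value 1, is 0.1 m for a shift and 60 degrees for a turn. A row lasts 1/8 s, in which the tool goes at most 62.5 mm and 10.7 degrees, less where a joint would pass 70% of its speed; a pose out of reach is approached as far as the arm can. A call with a number of a shift or a turn outside -1 to 1 is refused whole. A call with a gripper value outside its range is refused whole. The fingers move at their own pace and stop on an object; the grip force is fixed at half the most. Time passes only in rows, so rows that repeat a pose let the fingers close. It gives the time, the measured TCP pose, the force, the opening and the grip force at its end, in the units of the state.
- read_state(): the state, without advancing time (a new reading comes with each control period).
- get_image(name): name is "side" or "top"; returns a dict with "img" (384x512x3 uint8, red, green, blue), "range_z" (384x512 float32, mm along the optical axis (not along the pixel's ray), 0 where there is no reading), "intrinsics" (3x3 intrinsics, pixels), "extrinsics" (4x4, takes a point from camera to world coordinates). Camera axes: x right, y down, z forward; pixel columns grow to the right and rows downward; lengths in mm; the calibration is good to about 2 mm. A picture is of the moment at which its call begins.
- job_done(): hands the job in; it is judged then, once.
The state is a dict: "clock": time; "joints": joint angles; "joint_vel": joint speeds; "joint_efforts": joint torques, N m; "position": TCP position; "ee_rot": TCP orientation; "contact_force": force on the tool from outside, world axes, zero at the start; "wrist_torque": the same for the moment, N m; "gripper_width": finger opening in mm; "grasp_force": force on a finger pad.
Only numpy, scipy, OpenCV 4.12 (cv2) and the standard library are available. Lean on these libraries where they do the work, as an engineer would, in place of code of your own. Each camera call takes 0.05 s, during which the arm holds its last target. There are 200 camera calls.

## Working session

There is one attempt and no reset: what is moved stays moved. The work goes in short steps, Python scripts to look and compute and a tool call to move; the robot and the scene stay as the last step left them, time stands still between calls to the robot, and variables do not carry over. Pictures are saved under pics/ and viewed, at most 10 in all, crops included, and the job is handed in when it is done.

Besides the shell and the picture viewer there is one more tool, called after "Emit:" as name(argument=value, ...), one argument or row to a line, values as JSON. jog_arm: Moves the arm, as the interface text tells. Its arguments: {"type":"object","properties":{"plan":{"type":"array"}},"required":["plan"]}

```bash
mkdir -p pics
python3 - <<'E'
from bench import *
import cv2,numpy as np
print(read_state(),tcp_to_grasp)
ims=[]
for n in("top","side"):
    d=get_image(n);np.savez(n+".npz",**d);ims.append(d["img"])
    print(n,d["intrinsics"].tolist(),np.round(d["extrinsics"],3).tolist())
    cv2.imwrite(f"pics/{n}.png",d["img"][...,::-1])
E
```

```text
{'clock': 0.0, 'joints': array([-1.04240785e+00,  3.85560009e-01,  6.62870422e-03, -5.02127032e-04,
       -1.19400551e+00, -2.58605909e-01]), 'joint_vel': array([-0.00074345,  0.00066782,  0.00097292, -0.00186316,  0.00062515,
        0.00120376]), 'joint_efforts': array([ 1.24700305e-04, -3.92290699e+01,  1.88404548e+01,  4.18590367e+00,
       -4.62741911e-03, -3.36069195e-05]), 'position': array([ 166.42278587, -601.76151452,  200.82023638]), 'ee_rot': array([-1.34390720e-01,  9.90927815e-01,  1.07792096e-03, -1.94835229e-04]), 'contact_force': array([-0.48856367,  0.71406284,  0.02210287]), 'wrist_torque': array([-0.00268155, -0.03707243,  0.00258721]), 'grasp_force': 0.0, 'gripper_width': 85.15018449579317} 18.700000000000003
top [[372.85952817587463, 0.0, 251.369913193944], [0.0, 372.85952817587463, 191.37503871462783], [0.0, 0.0, 1.0]] [[-0.022, -0.995, 0.096, 428.726], [-1.0, 0.021, -0.012, -19.907], [0.01, -0.096, -0.995, 1071.935], [0.0, 0.0, 0.0, 1.0]]
side [[451.2470505113588, 0.0, 251.6852728475831], [0.0, 451.2470505113588, 190.0658979023715], [0.0, 0.0, 1.0]] [[0.412, 0.761, -0.501, 1241.58], [0.911, -0.334, 0.242, -368.502], [0.017, -0.556, -0.831, 1221.166], [0.0, 0.0, 0.0, 1.0]]
```

View pics/top.png

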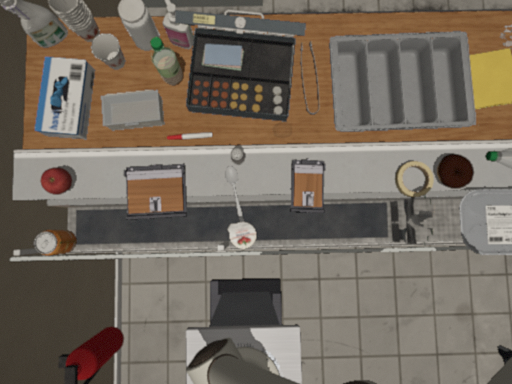

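View pics/side.png

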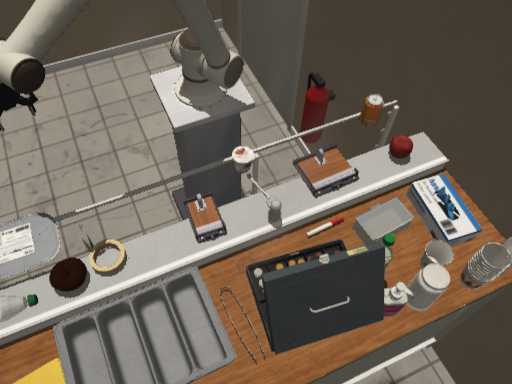

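The top view shows the wide easel near (155,190) with its tab at (155,204), and the narrow one near (308,185). Some clutter stands between them at (238,235). Next I measure the pose.

```bash
cat > h.py <<'E'
import numpy as np,cv2
def cloud(d):
    K=d["intrinsics"];v,u=np.mgrid[:384,:512];z=d["range_z"]
    P=np.stack([(u-K[0,2])/K[0,0]*z,(v-K[1,2])/K[1,1]*z,z],-1)
    T=d["extrinsics"];return P@T[:3,:3].T+T[:3,3]
E
python3 - <<'E'
from h import *
d=np.load("top.npz");C=cloud(d);s=np.load("side.npz");S=cloud(s)
Z=C[...,2]
print(C[190,160].round(),C[185,300].round())
# height map coarse
for r in range(140,262,6): print(r,[int(x) for x in Z[r,30:500:12]])
# wood mask of wide leaf
hsv=cv2.cvtColor(d["img"],cv2.COLOR_RGB2HSV)
m=np.zeros((384,512),np.uint8);m[155:222,118:195]=1
w=((hsv[...,1]>90)&(m>0)).astype(np.uint8)
c=max(cv2.findContours(w,0,2)[0],key=cv2.contourArea);r=cv2.minAreaRect(c);print(r)
def ray(d,u,v,h):
    K=d["intrinsics"];T=d["extrinsics"];q=T[:3,:3]@np.linalg.inv(K)@[u,v,1];o=T[:3,3];return o+q*(h-o[2])/q[2]
for p in cv2.boxPoints(r): print(p,ray(d,*p,23).round(1))
# tab: points high above leaf
for n,D,P,box in(("top",d,C,None),("side",s,S,None)):
    ok=(P[...,2]>48)&(P[...,2]<75)&(P[...,0]>330)&(P[...,0]<520)&(P[...,1]>120)&(P[...,1]<330)
    print(n,ok.sum(),np.argwhere(ok).mean(0),P[ok].mean(0).round(1),P[ok].min(0).round(),P[ok].max(0).round())
    t=(P[...,2]>12)&(P[...,2]<32)&(P[...,0]>330)&(P[...,0]<580)&(P[...,1]>120)&(P[...,1]<330)
    q=P[t];print(len(q),cv2.minAreaRect(q[:,:2].astype(np.float32)))
a=cv2.resize(d["img"][150:262,60:350],None,fx=2.7,fy=2.7,interpolation=2);cv2.imwrite("pics/c.png",a[...,::-1])
E
```

```text
[539. 225.  22.] [ 545. -171.   22.]
140 [-41, -43, -40, -44, -39, -40, -38, -44, -40, -38, -39, -38, -41, -42, -38, -40, -37, -42, -42, -39, -38, -42, -40, -43, -43, -39, -39, -43, -38, -42, -37, 1071, -39, -39, -38, -40, -37, -42, -36, 0]
146 [-36, -41, -43, -38, -39, -41, -40, -42, -39, -41, -37, -39, -34, -38, -1, 2, 0, 0, 0, 0, 5, 0, 4, 0, -1, -2, -4, 0, 0, 0, 0, 1, 0, -1, 0, 1, 0, 0, 3, 1]
152 [0, -3, 0, -3, -1, 0, 0, 2, 0, -2, 1, -1, 3, 0, 0, 0, 0, 88, 0, 0, 0, 0, 1, 2, 0, 0, 0, 0, -1, -1, -1, 0, 3, 0, 0, 0, 2, 1, 0, 37]
158 [-1, -1, -1, 0, 0, -4, 1, 0, 1, 0, -1, 1, -4, -1, 0, 0, 0, 80, 1, 4, 0, 2, 0, 0, -2, 2, 0, -1, 0, 0, 1, 0, 1, 0, -2, 43, 40, 0, 30, 37]
164 [-1, -1, 0, 0, 1, 0, 0, -1, 1, 0, 0, 0, 10, 0, 2, -1, 1, 1, 0, 0, -2, 1, 28, 6, 6, 1, 0, 2, -2, 2, 0, -4, 27, 0, -2, 46, 45, 3, 0, 0]
170 [-1, 3, 63, 34, -1, 3, 1, -1, 20, 8, 23, 24, 25, -1, -2, -4, -2, 3, 0, 1, -1, -1, 10, 25, 22, 0, -1, 2, -1, 2, 0, 25, 2, 20, 33, 45, 41, 0, 0, 0]
176 [-2, 64, 67, 50, 0, 1, 0, 1, 21, 24, 23, 21, 24, 0, 1, 1, 0, 2, -2, 1, -1, -3, 13, 21, 24, 0, -2, 1, 0, 1, -1, 26, -2, 11, 24, 43, 46,
[... 2897 characters left out ...]
-934, -931, -929, -925, -928, -927, -932]
((154.86923217773438, 195.14614868164062), (33.004661560058594, 55.525489807128906), 86.8201675415039)
[126.23385 180.20923] [568.9 320.1  23. ]
[181.67384 177.12921] [574.4 163.8  23. ]
[183.50461 210.08307] [481. 159.  23.]
[128.06462 213.16309] [475.7 314.1  23. ]
top 48 [206.08333333 152.29166667] [491.8 237.   60.3] [481. 231.  48.] [503. 244.  66.]
2132 ((522.15869140625, 238.48202514648438), (120.40315246582031, 168.60797119140625), 2.0816667079925537)
side 41 [152.3902439  320.19512195] [495.6 237.4  58.9] [482. 232.  48.] [507. 246.  67.]
1276 ((520.8213500976562, 238.70263671875), (121.08883666992188, 169.5658721923828), 1.5262318849563599)
```

View pics/c.png

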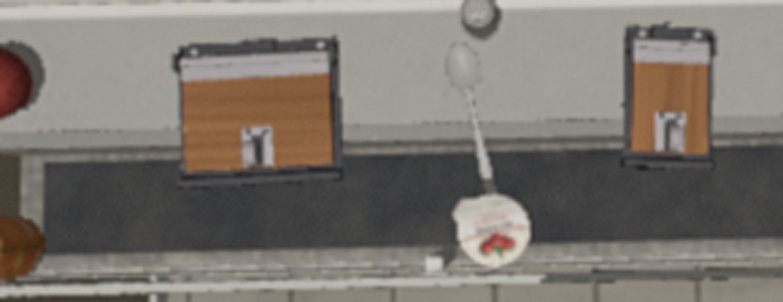

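The scene measurement gives the wide tab at about (493.5, 237.5, 52), with an easel yaw of about +1.9° and the hinge near x 593. The crop shows the wide tab at crop pixel (257,146), and the path at z 200 is clear. I'll traverse now.

Emit:
jog_arm(
  plan=[
    [85,[-0.5,0.5,0],[0,0,0.12]],
    [85,[-1,1,0],[0,0,0.225]],
    [85,[-1,1,0],[0,0,0.225]],
    [85,[-1,1,0],[0,0,0.225]],
    [85,[-1,1,0],[0,0,0.225]],
  ],
)

```text
clock: 0.72
position: [236.1, -480.1, 201.8]
ee_rot: [-0.017, 1.0, -0.0, -0.0]
contact_force: [-0.0, 0.4, -0.2]
gripper_width: 85.0
grasp_force: 0.0
```

Emit:
jog_arm(
  plan=[
    [85,[-1,1,0],[0,0,0]],
    [85,[-1,1,0],[0,0,0]],
    [85,[-1,1,0],[0,0,0]],
    [85,[-1,1,0],[0,0,0]],
  ],
)

```text
clock: 1.23
position: [333.2, -376.3, 201.7]
ee_rot: [-0.017, 1.0, -0.0, -0.0]
contact_force: [-0.7, -0.5, 0.2]
gripper_width: 85.3
grasp_force: 0.0
```

Emit:
jog_arm(
  plan=[
    [85,[-1,1,0],[0,0,0]],
    [85,[-1,1,0],[0,0,0]],
    [85,[-1,1,0],[0,0,0]],
    [85,[-1,1,0],[0,0,0]],
  ],
)

```text
clock: 1.72
position: [429.4, -273.2, 201.5]
ee_rot: [-0.017, 1.0, 0.0, -0.0]
contact_force: [0.1, 0.9, 0.1]
gripper_width: 84.8
grasp_force: 0.0
```

Emit:
jog_arm(
  plan=[
    [85,[0,1,0],[0,0,0]],
    [85,[0,1,0],[0,0,0]],
    [85,[0,1,0],[0,0,0]],
  ],
)

```text
clock: 2.1
position: [425.0, -172.8, 202.2]
ee_rot: [-0.017, 1.0, -0.0, 0.0]
contact_force: [0.2, -1.1, 0.7]
gripper_width: 85.0
grasp_force: 0.0
```

Emit:
jog_arm(
  plan=[
    [85,[0,1,0],[0,0,0]],
    [85,[0,1,0],[0,0,0]],
    [85,[0,1,0],[0,0,0]],
  ],
)

```text
clock: 2.48
position: [422.5, -72.9, 202.1]
ee_rot: [-0.017, 1.0, -0.0, 0.0]
contact_force: [0.2, -0.8, -0.4]
gripper_width: 84.9
grasp_force: 0.0
```

Emit:
jog_arm(
  plan=[
    [85,[0,1,0],[0,0,0]],
    [85,[0,1,0],[0,0,0]],
    [85,[0,1,0],[0,0,0]],
  ],
)

```text
clock: 2.85
position: [419.6, 27.0, 202.0]
ee_rot: [-0.017, 1.0, -0.0, 0.0]
contact_force: [-0.5, -0.0, -0.5]
gripper_width: 84.5
grasp_force: 0.0
```

Emit:
jog_arm(
  plan=[
    [85,[-0.4,1,0],[0,0,0]],
    [85,[-0.8,1,0],[0,0,0]],
    [85,[-0.8,1,0],[0,0,0]],
    [85,[-0.8,1,0],[0,0,0]],
  ],
)

```text
clock: 3.35
position: [496.0, 128.1, 201.0]
ee_rot: [-0.016, 1.0, -0.001, -0.001]
contact_force: [-0.3, 0.6, 0.4]
gripper_width: 85.1
grasp_force: 0.0
```

Emit:
jog_arm(
  plan=[
    [85,[0,0.5,0],[0,0,0]],
    [85,[0,1,0.3],[0,0,0]],
    [85,[0,1,0.5],[0,0,0]],
    [85,[0,1,0.5],[0,0,0]],
    [85,[0,1,0.5],[0,0,0]],
  ],
)

```text
clock: 3.98
position: [492.8, 228.6, 153.2]
ee_rot: [-0.016, 1.0, 0.0, 0.001]
contact_force: [0.1, -0.1, 0.4]
gripper_width: 85.3
grasp_force: 0.0
```

Emit:
jog_arm(
  plan=[
    [50,[-0.01,0.09,0.4],[0,0,0]],
    [50,[-0.01,0.09,0.8],[0,0,0]],
    [50,[-0.01,0.09,0.9],[0,0,0]],
    [50,[-0.01,0.09,0.9],[0,0,0]],
    [50,[-0.01,0.09,0.9],[0,0,0]],
  ],
)

```text
clock: 4.6
position: [494.3, 239.5, 64.0]
ee_rot: [-0.017, 1.0, 0.001, 0.002]
contact_force: [-0.6, 0.5, 0.2]
gripper_width: 50.2
grasp_force: 0.0
```

Run:
```python
from bench import *
from h import *
o=[]
for n,(r,c) in(("top",(150,90)),("side",(90,250))):
    d=get_image(n);o.append(cv2.resize(d["img"][r:r+120,c:c+130],None,fx=3,fy=3,interpolation=2))
cv2.imwrite("pics/d.png",np.hstack(o)[...,::-1]);print(read_state()["position"])
```

```text
[493.88122703 239.49957018  63.60683319]
```

View pics/d.png

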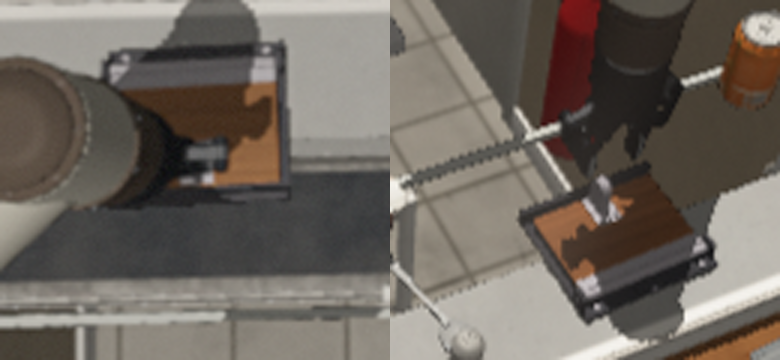

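Run:
```python
from h import *
for n in("top","side"):
    d=np.load(n+".npz");T=np.linalg.inv(d["extrinsics"]);r,c=((150,90),(90,250))[n=="side"]
    for p in((494,239.5,64),(494,264,70),(494,215,70),(493.5,237.5,65),(493.5,237.5,52),(493.5,237.5,30)):
        q=d["intrinsics"]@(T[:3,:3]@p+T[:3,3]);q=q[:2]/q[2];print(n,p,((q-[c,r])*3).round())
```

```text
top (494, 239.5, 64) [183. 166.]
top (494, 264, 70) [154. 166.]
top (494, 215, 70) [209. 165.]
top (493.5, 237.5, 65) [185. 166.]
top (493.5, 237.5, 52) [189. 167.]
top (493.5, 237.5, 30) [195. 168.]
side (494, 239.5, 64) [212. 183.]
side (494, 264, 70) [233. 172.]
side (494, 215, 70) [193. 186.]
side (493.5, 237.5, 65) [211. 182.]
side (493.5, 237.5, 52) [209. 190.]
side (493.5, 237.5, 30) [206. 202.]
```

The picture shows the tab at about (210,190) in the side crop, midway between the fingers in y, and the fingers still above it. That matches the projection, so I'll descend.

Emit:
jog_arm(
  plan=[
    [50,[0,-0.02,0.15],[0,0,0]],
    [50,[0,-0.02,0.29],[0,0,0]],
    [50,[0,-0.02,0.29],[0,0,0]],
    [50,[0,-0.02,0.29],[0,0,0]],
  ],
)

```text
clock: 5.2
position: [493.1, 236.9, 32.6]
ee_rot: [-0.017, 1.0, -0.0, -0.0]
contact_force: [-0.1, -0.2, -0.1]
gripper_width: 49.9
grasp_force: 0.0
```

Emit:
jog_arm(
  plan=[
    [0,[0,0,0],[0,0,0]],
    [0,[0,0,0],[0,0,0]],
    [0,[0,0,0],[0,0,0]],
    [0,[0,0,0],[0,0,0]],
    [0,[0,0,0],[0,0,0]],
    [0,[0,0,0],[0,0,0]],
  ],
)

```text
clock: 5.95
position: [493.4, 238.7, 33.5]
ee_rot: [-0.017, 1.0, 0.002, 0.001]
contact_force: [-1.7, 4.0, -0.2]
gripper_width: 7.2
grasp_force: 58.7
```

Run:
```python
from bench import *
from h import *
o=[]
for n,(r,c) in(("top",(150,90)),("side",(90,250))):
    d=get_image(n);o.append(cv2.resize(d["img"][r:r+120,c:c+130],None,fx=3,fy=3,interpolation=2))
cv2.imwrite("pics/e.png",np.hstack(o)[...,::-1]);s=read_state();print(s["position"],s["gripper_width"],s["grasp_force"],s["contact_force"])
```

```text
[493.3778519  238.68996916  33.53653669] 7.164796854967318 58.69529664516449 [-1.99827649  4.60242702  0.2272976 ]
```

View pics/e.png

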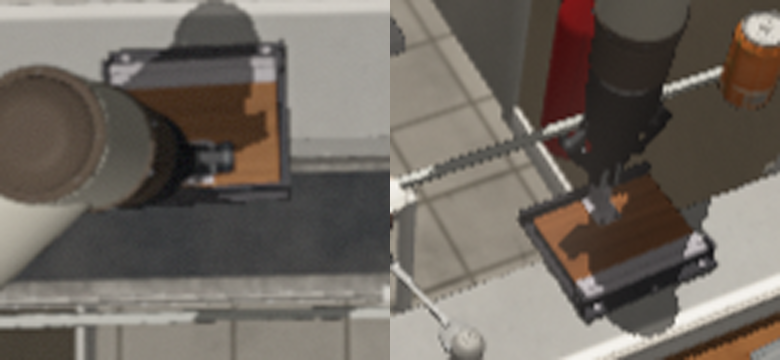

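The picture shows the fingers closed on the tab near (210,195) in the side crop, with a grip force of 59 N. Next I follow the arc to 1.0 rad.

Emit:
jog_arm(
  plan=[
    [0,[-0.037,0,-0.098],[0,0,0]],
    [0,[-0.084,0,-0.192],[0,0,0]],
    [0,[-0.139,0,-0.281],[0,0,0]],
    [0,[-0.204,0,-0.364],[0,0,0]],
    [0,[-0.276,0,-0.44],[0,0,0]],
    [0,[-0.355,0,-0.509],[0,0,0]],
    [0,[-0.441,0,-0.569],[0,0,0]],
    [0,[-0.533,0,-0.62],[0,0,0]],
    [0,[-0.629,0,-0.662],[0,0,0]],
    [0,[-0.729,0,-0.694],[0,0,0]],
  ],
)

```text
clock: 7.3
position: [566.5, 239.4, 102.6]
ee_rot: [-0.017, 1.0, 0.0, 0.0]
contact_force: [-0.9, 0.1, -0.2]
gripper_width: 0.4
grasp_force: 0.0
```

Run:
```python
from bench import *
from h import *
o=[]
for n,(r,c) in(("top",(130,90)),("side",(90,250))):
    d=get_image(n);o.append(cv2.resize(d["img"][r:r+120,c:c+130],None,fx=3,fy=3,interpolation=2))
cv2.imwrite("pics/f.png",np.hstack(o)[...,::-1]);s=read_state();print(s["position"],s["gripper_width"],s["grasp_force"],s["contact_force"])
```

```text
[567.14004798 239.50761168 102.55808151] 0.3205870626959185 0.0 [-0.50733638  0.17401632 -0.19593354]
```

View pics/f.png

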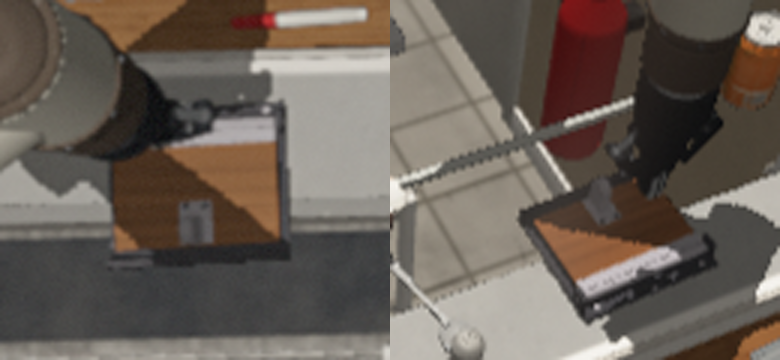

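The picture shows the leaf still folded, with the tab intact at (600,200) in the side crop, so the fingers slipped off. I'll re-measure the tab in detail.

Run:
```python
from bench import *
from h import *
for n in("top","side"):
    A=[cloud(get_image(n)) for _ in range(4)];P=np.median(A,0)
    for lo,hi in((30,40),(40,48),(48,56),(56,61),(61,70)):
        ok=(P[...,2]>lo)&(P[...,2]<hi)&(P[...,0]>460)&(P[...,0]<520)&(P[...,1]>210)&(P[...,1]<265)
        q=P[ok];print(n,lo,len(q),*( (np.percentile(q,[3,50,97],0).T.round(1).tolist()) if len(q) else ()))
    for nm,y0,y1 in(("wide",140,340),("narrow",-260,-100)):
        for lo,hi in((5,13),(17,30)):
            t=(P[...,2]>lo)&(P[...,2]<hi)&(P[...,0]>430)&(P[...,0]<640)&(P[...,1]>y0)&(P[...,1]<y1)
            q=P[t];print(nm,lo,len(q),np.percentile(q[:,:2],[.5,99.5],0).round().tolist())
```

```text
top 30 10 [479.5, 491.8, 503.8] [232.2, 232.6, 235.0] [33.3, 37.3, 38.7]
top 40 8 [479.2, 484.6, 503.2] [232.0, 233.1, 240.9] [40.4, 45.7, 47.9]
top 48 7 [481.4, 489.9, 502.3] [232.1, 232.6, 235.8] [48.2, 50.3, 55.2]
top 56 15 [481.3, 491.9, 503.2] [232.2, 235.9, 243.8] [56.9, 58.9, 60.9]
top 61 27 [483.8, 491.8, 500.1] [233.7, 237.5, 242.6] [61.2, 63.0, 65.1]
wide 5 466 [[459.0, 154.0], [615.0, 325.0]]
wide 17 2139 [[462.0, 157.0], [599.0, 315.0]]
narrow 5 372 [[469.0, -242.0], [620.0, -144.0]]
narrow 17 1299 [[468.0, -240.0], [617.0, -148.0]]
side 30 15 [482.7, 495.4, 506.5] [231.9, 234.1, 243.5] [30.9, 35.0, 38.9]
side 40 11 [485.8, 499.9, 505.5] [232.6, 234.2, 240.9] [40.4, 46.2, 47.8]
side 48 13 [481.2, 500.8, 506.4] [232.8, 234.8, 244.4] [48.4, 52.4, 55.6]
side 56 10 [488.3, 499.3, 503.2] [232.7, 234.6, 243.4] [56.6, 59.5, 60.5]
side 61 17 [484.1, 493.4, 500.5] [233.0, 239.6, 245.5] [61.5, 63.9, 65.7]
wide 5 350 [[467.0, 154.0], [621.0, 326.0]]
wide 17 1471 [[464.0, 157.0], [611.0, 324.0]]
narrow 5 287 [[473.0, -243.0], [622.0, -143.0]]
narrow 17 1016 [[470.0, -242.0], [618.0, -147.0]]
```

Emit:
jog_arm(
  plan=[
    [50,[0.3,0.016,-0.1],[0,0,0]],
    [50,[0.6,0.016,-0.1],[0,0,0]],
    [50,[0.74,0.016,0.0],[0,0,0]],
    [50,[0.74,0.016,0.0],[0,0,0]],
    [50,[0.74,0.016,0.3],[0,0,0]],
    [50,[0.74,0.016,0.6],[0,0,0]],
    [50,[0.74,0.016,0.72],[0,0,0]],
    [50,[0.74,0.016,0.72],[0,0,0]],
    [50,[0.74,0.016,0.72],[0,0,0]],
  ],
)

```text
clock: 8.93
position: [492.9, 239.1, 31.4]
ee_rot: [-0.017, 1.0, 0.001, 0.001]
contact_force: [1.1, 0.0, 0.5]
gripper_width: 50.6
grasp_force: 0.0
```

Emit:
jog_arm(
  plan=[
    [5,[0,0,0],[0,0,0]],
    [0,[0,0,0],[0,0,0]],
    [0,[0,0,0],[0,0,0]],
    [0,[0,0,0],[0,0,0]],
    [0,[0,0,0],[0,0,0]],
    [0,[0,0,0],[0,0,0]],
  ],
)

```text
clock: 9.68
position: [492.2, 238.8, 31.1]
ee_rot: [-0.017, 1.0, 0.0, 0.0]
contact_force: [-2.7, 0.2, 6.3]
gripper_width: 8.8
grasp_force: 58.9
```

Emit:
jog_arm(
  plan=[
    [0,[-0.018,0,-0.05],[0,0,0]],
    [0,[-0.037,0,-0.098],[0,0,0]],
    [0,[-0.037,0,-0.098],[0,0,0]],
  ],
)

```text
clock: 10.05
position: [496.1, 238.9, 39.8]
ee_rot: [-0.017, 1.0, 0.0, 0.0]
contact_force: [3.9, 2.9, -7.2]
gripper_width: 9.0
grasp_force: 58.5
```

Emit:
jog_arm(
  plan=[
    [0,[-0.022,0,-0.048],[0,0,0]],
    [0,[-0.047,0,-0.094],[0,0,0]],
    [0,[-0.074,0,-0.139],[0,0,0]],
    [0,[-0.102,0,-0.183],[0,0,0]],
    [0,[-0.102,0,-0.183],[0,0,0]],
  ],
)

```text
clock: 10.68
position: [506.9, 239.2, 57.5]
ee_rot: [-0.017, 1.0, 0.001, 0.001]
contact_force: [6.2, 2.9, -12.4]
gripper_width: 8.3
grasp_force: 58.4
```

Emit:
jog_arm(
  plan=[
    [0,[-0.04,0,-0.01],[0,0,0]],
    [0,[-0.07,0,-0.035],[0,0,0]],
    [0,[-0.1,0,-0.06],[0,0,0]],
    [0,[-0.135,0,-0.1],[0,0,0]],
    [0,[-0.17,0,-0.136],[0,0,0]],
    [0,[-0.17,0,-0.136],[0,0,0]],
  ],
)

```text
clock: 11.42
position: [523.1, 239.7, 72.0]
ee_rot: [-0.017, 1.0, 0.0, 0.0]
contact_force: [1.4, 4.7, -7.5]
gripper_width: 7.9
grasp_force: 58.5
```

Emit:
jog_arm(
  plan=[
    [0,[-0.05,0,-0.01],[0,0,0]],
    [0,[-0.1,0,-0.05],[0,0,0]],
    [0,[-0.14,0,-0.08],[0,0,0]],
    [0,[-0.185,0,-0.11],[0,0,0]],
    [0,[-0.23,0,-0.135],[0,0,0]],
    [0,[-0.277,0,-0.16],[0,0,0]],
    [0,[-0.277,0,-0.16],[0,0,0]],
  ],
)

```text
clock: 12.3
position: [550.5, 240.6, 86.9]
ee_rot: [-0.017, 1.0, 0.0, -0.0]
contact_force: [1.9, 5.8, -11.7]
gripper_width: 7.6
grasp_force: 61.1
```

Run:
```python
from bench import *
from h import *
o=[]
for n,(r,c) in(("top",(130,90)),("side",(90,250))):
    d=get_image(n);o.append(cv2.resize(d["img"][r:r+120,c:c+130],None,fx=3,fy=3,interpolation=2))
cv2.imwrite("pics/g.png",np.hstack(o)[...,::-1]);s=read_state();print(s["position"],s["gripper_width"],s["grasp_force"],s["contact_force"])
```

```text
[550.20190146 240.63864552  86.74448626] 7.644401966320105 61.03828847408295 [  2.59466794   5.2784125  -11.57111087]
```

View pics/g.png

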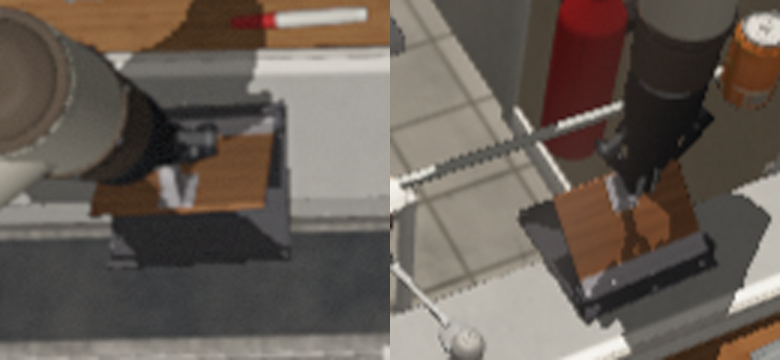

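The picture shows the leaf lifted about 45° with the tab still gripped at (625,190) in the side crop. I'll continue the arc, slightly inward.

Emit:
jog_arm(
  plan=[
    [0,[-0.05,0.01,0.02],[0,0,0]],
    [0,[-0.1,0.01,0.0],[0,0,0]],
    [0,[-0.15,0.01,-0.015],[0,0,0]],
    [0,[-0.2,0.01,-0.034],[0,0,0]],
    [0,[-0.25,0.01,-0.046],[0,0,0]],
    [0,[-0.3,0.01,-0.056],[0,0,0]],
    [0,[-0.3,0.01,-0.056],[0,0,0]],
  ],
)

```text
clock: 13.28
position: [580.7, 241.9, 93.7]
ee_rot: [-0.017, 1.0, -0.0, -0.0]
contact_force: [-0.4, -0.3, -2.0]
gripper_width: 5.9
grasp_force: 63.3
```

Emit:
jog_arm(
  plan=[
    [0,[-0.08,0,-0.01],[0,0,0]],
    [0,[-0.16,0,-0.01],[0,0,0]],
    [0,[-0.24,0,-0.005],[0,0,0]],
    [0,[-0.32,0,0.01],[0,0,0]],
    [0,[-0.4,0,0.03],[0,0,0]],
    [0,[-0.48,0,0.06],[0,0,0]],
    [0,[-0.55,0,0.09],[0,0,0]],
    [0,[-0.55,0,0.09],[0,0,0]],
  ],
)

```text
clock: 14.28
position: [636.6, 245.0, 84.6]
ee_rot: [-0.017, 1.0, 0.001, 0.001]
contact_force: [2.8, -0.3, 0.7]
gripper_width: -0.2
grasp_force: 1.2
```

Run:
```python
from bench import *
from h import *
o=[]
for n,(r,c) in(("top",(130,90)),("side",(90,250))):
    d=get_image(n);o.append(cv2.resize(d["img"][r:r+120,c:c+130],None,fx=3,fy=3,interpolation=2))
cv2.imwrite("pics/i.png",np.hstack(o)[...,::-1]);s=read_state();print(s["position"],s["gripper_width"],s["grasp_force"],s["contact_force"])
```

```text
[635.84389332 244.94666204  84.88123379] -0.20423371527678488 1.1301918793469667 [1.88549175 1.71291362 1.64986652]
```

View pics/i.png

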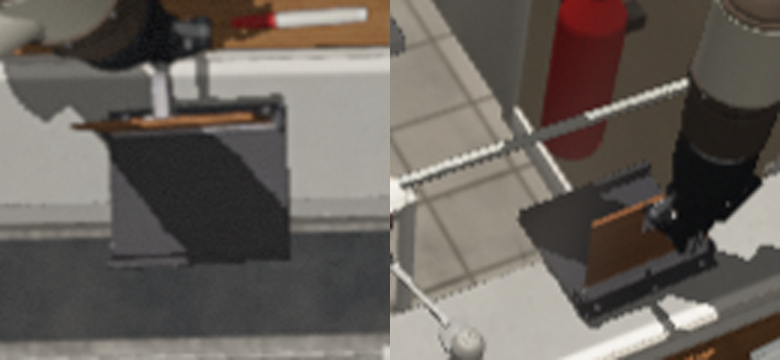

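The picture shows the leaf about upright, past the middle, with its tab resting against the shut fingers. I'll retreat in +x and then up, so it can snap open.

Emit:
jog_arm(
  plan=[
    [0,[-0.1,0,0],[0,0,0]],
    [0,[-0.2,0,0],[0,0,0]],
    [0,[-0.3,0,0],[0,0,0]],
    [0,[-0.4,0,0],[0,0,0]],
    [0,[-0.5,0,0],[0,0,0]],
    [0,[-0.6,0,0],[0,0,0]],
    [0,[-0.6,0,-0.5],[0,0,0]],
    [0,[-0.6,0,-1],[0,0,0]],
    [0,[-0.6,0,-1],[0,0,0]],
    [0,[-0.6,0,-1],[0,0,0]],
  ],
)

```text
clock: 15.62
position: [695.0, 246.3, 184.4]
ee_rot: [-0.017, 1.0, 0.0, -0.0]
contact_force: [-0.6, -0.2, -0.5]
gripper_width: 0.1
grasp_force: 0.0
```

Run:
```python
from bench import *
from h import *
o=[]
for n,(r,c) in(("top",(130,90)),("side",(90,250))):
    d=get_image(n);o.append(cv2.resize(d["img"][r:r+120,c:c+130],None,fx=3,fy=3,interpolation=2))
    P=cloud(d);m=(P[...,2]>35)&(P[...,2]<150)&(P[...,0]>560)&(P[...,0]<690)&(P[...,1]>155)&(P[...,1]<215)
    q=P[m]
    for l in range(35,150,15):
        k=q[(q[:,2]>=l)&(q[:,2]<l+15)]
        if len(k):print(n,l,len(k),np.median(k[:,0]).round(1))
cv2.imwrite("pics/j.png",np.hstack(o)[...,::-1]);s=read_state();print(s["clock"],s["position"],s["contact_force"])
```

```text
top 35 42 597.6
top 50 41 601.0
top 65 47 604.8
top 80 52 609.4
top 95 46 613.2
top 110 58 617.3
top 125 51 622.4
side 35 24 603.2
side 50 14 606.7
side 65 22 610.6
side 80 22 614.9
side 95 21 618.7
side 110 18 622.8
side 125 35 624.0
15.725 [694.53776721 246.03790545 182.7919876 ] [ 0.49943176 -0.16924385 -0.37876952]
```

View pics/j.png

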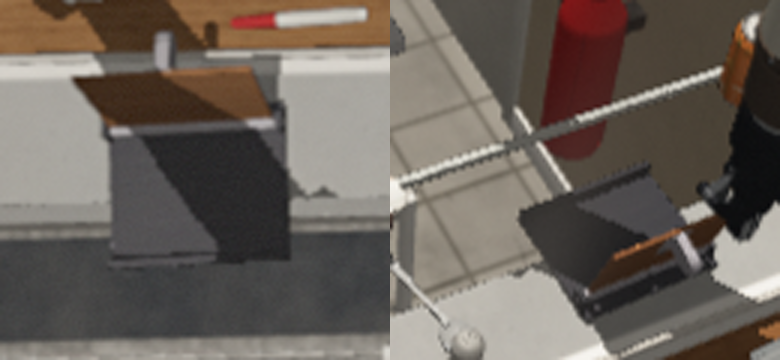

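The leaf now leans about 15° past vertical, which is its stop. The robot is clear of everything, and the narrow easel was never touched.

```bash
python3 -c "
from bench import *
print(job_done())"
```

```text
the job is handed in; nothing more can be done
None
```

The wide easel's leaf stands fully open at about 105°, measured from the camera depth; the narrow easel was never touched, and I handed the job in at about 16 s with the robot clear (no verdict was shown).

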